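# Release a label roll from the lever dispenser and ease its lid shut

### The arm

A 6-joint arm with a two-finger parallel gripper is mounted at the origin on the work surface. World frame = base frame: x ahead of the robot, y to its left, z up, the work surface at z = 0. Lengths are in m, angles in rad, forces in N, time in s.
With the tool pointing down it reaches from about 0.25 to 0.775 m from the base axis. Payload 4 kg.
Tool frame: the origin (TCP) lies at the very end of the fingers, on their centre line; the grasp point (between the pads) lies 19 mm behind it; z points along the fingers, y is the line along which they close (so a half turn about z gives the same grasp; the last joint's range is limited). The gripper opens to 94 mm and grips with 3 to 60 N. Pads are 16 mm wide; open, the fingers measure 119 mm over their backs; the gripper's body (75 mm by 177 mm) begins 78 mm behind the grasp point.
Start: joints at [1.217, 0.087, 1.371, -0, 1.684, -0.103], TCP at [0.137, 0.533, 0.206] pointing down, gripper open.
Joint ranges: [-3.1, 3.1], [-0.76, 2.03], [0.27, 2.55], [-1.08, 4.22], [0.17, 2.65], [-2.57, 2.57]. Speed limits (rad/s): [2.79, 2.79, 3.14, 3.14, 3.14, 3.14].

### API

Orientations are given as [roll, pitch, yaw] about the fixed x, y, z axes, in that order (R = Rz(yaw) Ry(pitch) Rx(roll)).
In Python, from bench import robot gives the robot as it stands. The module is installed in compiled form; this text tells all that it offers.
- The arm moves only by the tool move_arm, never from a script. Its argument "deltas" is one flat list of numbers, 7 for each row, row after row: the turn, a rotation vector about the tool's x, y, z in rad, then the shift along the tool's x, y, z in cm, then the closure, from -1 (fully open) to 1 (shut). A call has 1 to 8 rows; each row is the pose to reach, as a shift and turn from the pose commanded when the call began, along the tool's axes at that moment; what a row does not reach only later rows make up. A row lasts 1/10 s, in which the tool goes at most 50 mm and 8.59 degrees, less where a joint would pass 70% of its speed; a pose out of reach is approached as far as the arm can. A call with a gripper value outside its range is refused whole. The fingers move at their own pace and stop on an object; the grip force is fixed at half the most. Time passes only in rows, so rows that repeat a pose let the fingers close. It gives the time, the measured TCP pose, the force, the opening and the grip force at its end, in the units of the state.
- robot.get_obs(): the state, without advancing time (a new reading comes with each control period).
- robot.snapshot(name): name is "scene" or "top"; returns a dict with "image" (480x640x3 uint8, red, green, blue), "depth" (480x640 float32, m along the optical axis (not along the pixel's ray), 0 where there is no reading), "fov_y" (degrees; the focal length in pixels is half the picture's height over the tangent of half this angle, whatever the lens; pixels are square), "cx", "cy" (the principal point, pixels), "origin" and "orientation" of the camera in the world. Camera axes: x right, y up, looking along -z (the intrinsics and any distortion apply to the point x, -y, -z); pixel columns grow to the right and rows downward; lengths in m; the calibration is good to about 2 mm. A picture is of the moment at which its call begins.
- robot.close_job(): hands the job in; it is judged then, once.
The state is a dict: "time": time; "joint_positions": joint angles; "qvel": joint speeds; "joint_torque": joint torques, N m; "tool_pos": TCP position; "ee_rot": TCP orientation; "wrist_force": force on the tool from outside, world axes, zero at the start; "wrist_torque": the same for the moment, N m; "width": finger opening in m; "finger_force": force on a finger pad.
Only numpy, scipy, OpenCV 4.12 (cv2) and the standard library are available. Lean on these libraries where they do the work, as an engineer would, in place of code of your own. Each camera call takes 0.05 s, during which the arm holds its last target. There are 200 camera calls.

### The job

With the fingertips, press the red lever of the label-roll dispenser all the way down, so that the clear lid swings fully open and the roll of labels rolls out to the blue end stop, and pause there for a moment. Then ease the lever slowly back up under the fingers, so that the lid sinks gently and never drops or slams, until it is fully shut, and move clear. Do not touch the lid or the roll, and leave the bottle, the hub and the cardboard core where they stand.

Things in the scene. Friction and masses are not known exactly. Their poses are not given: they have to be found in the camera images.
- dispenser: Fixed label-roll dispenser. Origin on the table right under the lever's pad; +x runs away along the chute, z up. In mm along x: lever pivot (axis y) at 130, height 85; base plate 90-380, 130 wide; roll chamber 145-260, 72 wide, 186 tall, closed by the clear lid; pocket, walls 95 tall, to the blue end stop (inner face 363, 115 tall). Chute floor slopes down 12 degrees to +x.
- lever_pad (a point): Centre of the top face of the lever's red pad, 40 (x) by 44 (y) by 8 mm. At dispenser x 0, y 0, height 117 mm when up and level; it swings on an arc about the pivot (130 mm ahead in x, height 85 mm) to height about 51 mm fully pressed, where the pad slopes 0.5 rad down to the robot. A bar 16 mm wide joins it to the pivot; free space above and around the pad.
- lever (a joint): Lever angle, rad: 0 up (rest), grows as the pad is pressed down, stop at 0.5. A spring and the lid's weight push it back up: about 3 to 8 N at the pad. Barely damped: let go while pressed, it snaps up and the lid slams.
- lid (a joint): Opening angle of the clear lid, rad: 0 shut, 1.0 fully open. Linked to the lever: always twice the lever's angle. It swings up from a hinge along dispenser y at x 150 mm, height 190 mm.
- lid_edge (a point): Middle of the lid's far upper edge, 106 mm from its hinge; at dispenser x 256, height 190 mm when shut. The lid is clear plastic with yellow edges: a top of 112 by 78 mm and a flap 104 mm long hanging from its far edge. Open, it rises to about 290 mm.
- roll_center (a point): Centre of the white and blue label roll, 64 mm in diameter, 54 mm wide, axis along dispenser y, about 120 g. It waits behind the lid's flap (dispenser x about 220, height 118 mm), rolls out by itself once the lid is about half open, and rests against the blue end stop (x about 331, height 94 mm).
- cleaner_mid (a point): Middle (70 mm above the table) of a blue bottle standing on the table, 56 mm in diameter, 140 mm tall. Bystander.
- hub_mid (a point): Middle (42 mm above the table) of a white plastic reel hub standing on the table: foot 68 mm in diameter, 22 mm tall, with a stem 24 to 28 mm thick up to 85 mm. Bystander.
- core_mid (a point): Middle (30 mm above the table) of an empty cardboard core standing on end, 60 mm in diameter, 60 mm tall. Bystander.

How it is judged:
By the outcome, as a careful person would: the job done as asked, in the order asked, and still so for the second after the job is handed in, with the robot touching nothing.
It also fails if it takes over 45 s, if anything falls off the work surface, if the arm or the gripper's body presses on something with over 40 N, if the wrist force passes 120 N, or if a joint passes its speed limit or range.

## Working session

There is one attempt and no reset: what is moved stays moved. The work goes in short steps, Python scripts to look and compute and a tool call to move; the robot and the scene stay as the last step left them, time stands still between calls to the robot, and variables do not carry over. Pictures are saved under pics/ and viewed, at most 10 in all, crops included, and the job is handed in when it is done.

Besides the shell and the picture viewer there is one more tool, called after "Emit:" as a command line: name --argument value ..., lists and objects as JSON in quotes. move_arm: Moves the arm, as the interface text tells. Its arguments: {"type":"object","properties":{"deltas":{"type":"array","items":{"type":"number"}}},"required":["deltas"]}

```bash
mkdir -p pics; cat > h.py <<'E'
import numpy as np,cv2
from bench import robot
from scipy.spatial.transform import Rotation as R
def snap(n,f):
    s=robot.snapshot(n); cv2.imwrite(f'pics/{f}.png',s['image'][:,:,::-1]); np.savez(f'pics/{f}.npz',**s); return s
def pts(s):
    f=240/np.tan(np.radians(float(s['fov_y']))/2); d=s['depth']; v,u=np.mgrid[:480,:640]
    p=np.stack([(u-s['cx'])/f*d,-(v-s['cy'])/f*d,-d],-1)
    o=np.array(s['orientation']); M=o if o.shape==(3,3) else R.from_euler('xyz',o).as_matrix()
    return p@M.T+np.array(s['origin'])
E
python3 - <<'E'
from h import *
for n in('scene','top'):
    s=snap(n,n); print({k:v for k,v in s.items() if k not in('image','depth')})
    P=pts(s); im=s['image'].astype(int); m=(im[...,0]>130)&(im[...,1]<80)&(im[...,2]<80)&(s['depth']>0)
    q=P[m]; print(m.sum(), np.round(np.percentile(q,[2,50,98],axis=0),3) if m.sum() else '')
o=robot.get_obs();print(o)
E
```

```text
{'fov_y': 56.33816386203872, 'cx': 314.97879642572923, 'cy': 242.80963779607418, 'origin': array([ 1.03563825, -0.24096791,  0.72319091]), 'orientation': array([ 0.75174309, -0.01519852,  0.97466705])}
362 [[ 0.512 -0.07   0.114]
 [ 0.531 -0.05   0.117]
 [ 0.549 -0.029  0.119]]
{'fov_y': 45.14539475932129, 'cx': 313.87262218058845, 'cy': 245.69894069524443, 'origin': array([0.46488684, 0.06137499, 1.53140973]), 'orientation': array([ 0.06526235,  0.00367703, -1.56271074])}
0 
{'time': 0.1, 'joint_positions': array([ 1.21690294e+00,  8.79007217e-02,  1.37210090e+00, -1.22509830e-05,
        1.68362162e+00, -1.03140288e-01]), 'qvel': array([ 0.00012839, -0.00312273, -0.00494169, -0.00037097,  0.00044159,
       -0.00155991]), 'joint_torque': array([ 1.80589457e-03, -3.41252697e+01, -3.03300548e+01,  7.20340339e-02,
        3.04212095e-02, -9.69359121e-05]), 'tool_pos': array([0.1363282 , 0.53231683, 0.20441164]), 'ee_rot': array([-3.13957160e+00, -1.96953103e-04,  2.89083799e+00]), 'wrist_force': array([ 0.27054022,  0.35939491, -0.12297737]), 'wrist_torque': array([ 0.05359656, -0.02651801, -0.00283165]), 'finger_force': 0.0, 'width': 0.09377989062015797}
```

View pics/scene.png

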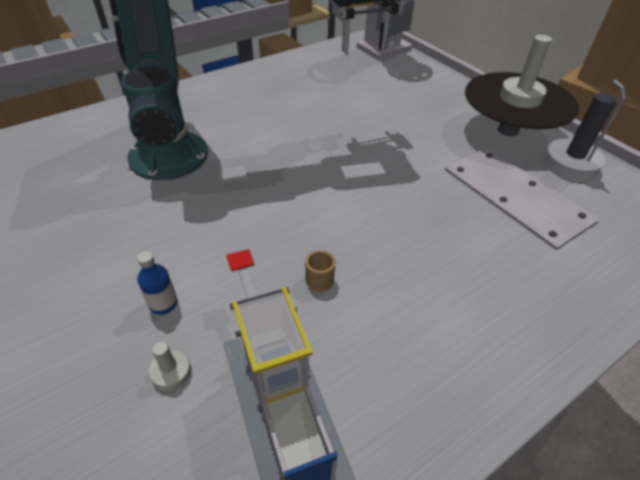

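View pics/top.png

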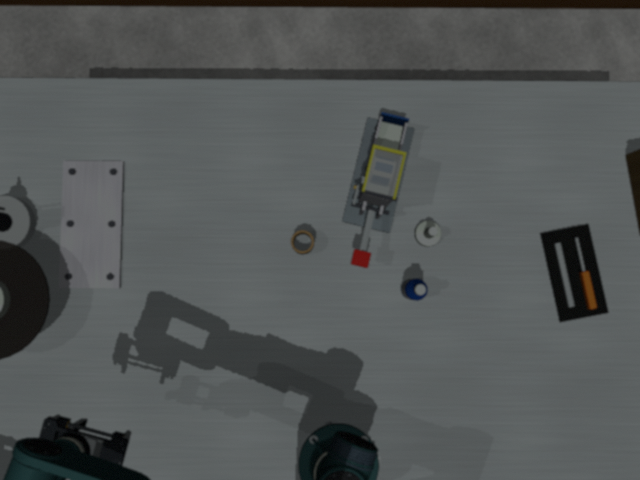

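The scene picture shows the red pad at (240,260), the dispenser running away from it toward the camera, bottle (157,288), hub (168,368) and core (320,270). In the top view the pad is at (361,259), the blue stop at (393,117), core at (303,240), hub at (428,233) and bottle at (414,289). Next I'll measure these and the dispenser's axis.

```bash
cat >> h.py <<'E'
def load(f): return dict(np.load(f'pics/{f}.npz'))
E
python3 - <<'E'
from h import *
t=load('top'); P=pts(t); im=t['image'].astype(int)
r,g,b=im[...,0],im[...,1],im[...,2]
def blob(m,box,name,P):
    u0,v0,u1,v1=box; k=np.zeros_like(m);k[v0:v1,u0:u1]=1; k&=m
    q=P[k]; print(name,k.sum(),np.round(np.median(q,0),4),np.round((q.min(0)+q.max(0))/2,4),np.ptp(q,axis=0).round(3)); return q
q=blob((r>100)&(g<70),(340,240,380,275),'pad top',P)
z=P[...,2]
blob((z>.1),(375,105,415,128),'stop',P)
blob((z>.03),(285,222,322,260),'core',P)
blob((z>.01),(410,213,448,250),'hub',P)
blob((z>.03),(396,272,432,305),'bottle',P)
s=load('scene'); S=pts(s); im=s['image'].astype(int)
q2=blob((im[...,0]>130)&(im[...,1]<80),(215,240,265,280),'pad scene',S)
m=((r>100)&(g<70)).astype(np.uint8)[240:275,340:380]; c,_=cv2.findContours(m,0,2); print(cv2.minAreaRect(max(c,key=cv2.contourArea)))
# axis from yellow lid edges & base plate
y=((r>120)&(g>100)&(b<80)&(z>.15)); q=P[y]; print('lid',len(q),q.mean(0),cv2.minAreaRect((q[:,:2]*1000).astype(np.float32)))
q=P[(z<.03)&(z>.004)&(np.mgrid[:480,:640][1]>340)&(np.mgrid[:480,:640][1]<412)&(np.mgrid[:480,:640][0]<235)&(np.mgrid[:480,:640][0]>105)]; print('plate',len(q),cv2.minAreaRect((q[:,:2]*1000).astype(np.float32)))
E
```

```text
pad top 171 [ 0.528  -0.0484  0.1162] [ 0.528  -0.0473  0.1161] [0.034 0.037 0.016]
stop 118 [ 0.8825 -0.1318  0.1126] [ 0.6792 -0.0519  0.8157] [0.429 0.227 1.431]
core 193 [0.5702 0.0979 0.0586] [0.5332 0.0951 0.7809] [0.137 0.067 1.501]
hub 533 [ 0.5965 -0.2244  0.0249] [ 0.5492 -0.1017  0.7708] [0.169 0.326 1.521]
bottle 461 [ 0.4536 -0.1792  0.0967] [ 0.4529 -0.0758  0.7811] [0.056 0.274 1.501]
pad scene 363 [ 0.5309 -0.0499  0.1168] [ 0.7721 -0.1337  0.4181] [0.527 0.215 0.61 ]
((20.500001907348633, 18.000001907348633), (14.067066192626953, 12.369316101074219), 14.03624439239502)
lid 0 [nan nan nan] ((0.0, 0.0), (0.0, 0.0), 0.0)
plate 2172 ((769.8598022460938, -96.89435577392578), (346.3751525878906, 187.91293334960938), 0.29686740040779114)<stdin>:17: RuntimeWarning: Mean of empty slice.
  ret = um.true_divide(
```

Emit:
move_arm --deltas '[0,0,0,-1.5,-1.3,0,1,0,0,0,-4.5,-4,0,1,0,0,0,-8,-7,0,1,0,0,0,-11.5,-10.2,0,1,0,0,0,-15,-13.4,0,1,0,0,0,-18.5,-16.5,0,1,0,0,0,-22,-19.6,0,1,0,0,0,-25.5,-22.8,0,1]'

```text
time: 0.9
tool_pos: [0.3274, 0.2469, 0.2051]
ee_rot: [3.142, -0.0, 2.891]
wrist_force: [-0.1, 1.2, 0.6]
width: 0.0338
finger_force: 0.0
```

Emit:
move_arm --deltas '[0,0,0,-3.5,-3.1,0,1,0,0,0,-7,-6.2,0,1,0,0,0,-10.5,-9.3,0,1,0,0,0,-14,-12.4,0,1,0,0,0,-17.5,-15.5,0,1,0,0,0,-21,-18.5,0,1,0,0,0,-24,-21.2,1,1,0,0,0,-25.8,-23,2,1]'

```text
time: 1.7
tool_pos: [0.5209, -0.0408, 0.1846]
ee_rot: [-3.141, -0.0, 2.888]
wrist_force: [0.3, 0.5, -0.7]
width: 0.0003
finger_force: 0.0
```

Emit:
move_arm --deltas '[0,0,-0.02,-0.5,-0.4,1.5,1,0,0,-0.02,-0.9,-0.8,3.3,1,0,0,-0.02,-0.9,-0.8,4.5,1,0,0,-0.02,-0.9,-0.8,5,1,0,0,-0.02,-0.9,-0.8,5,1]'

```text
time: 2.2
tool_pos: [0.5256, -0.0471, 0.1345]
ee_rot: [3.141, -0.002, 2.912]
wrist_force: [-0.7, 0.5, -0.7]
width: 0.0002
finger_force: 0.0
```

```bash
python3 - <<'E'
from h import *
s=snap('scene','s2'); c=s['image'][200:360,160:373,::-1]; cv2.imwrite('pics/s2c.png',cv2.resize(c,None,fx=3.5,fy=3.5,interpolation=2))
E
```

```text
(no output)
```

View pics/s2c.png

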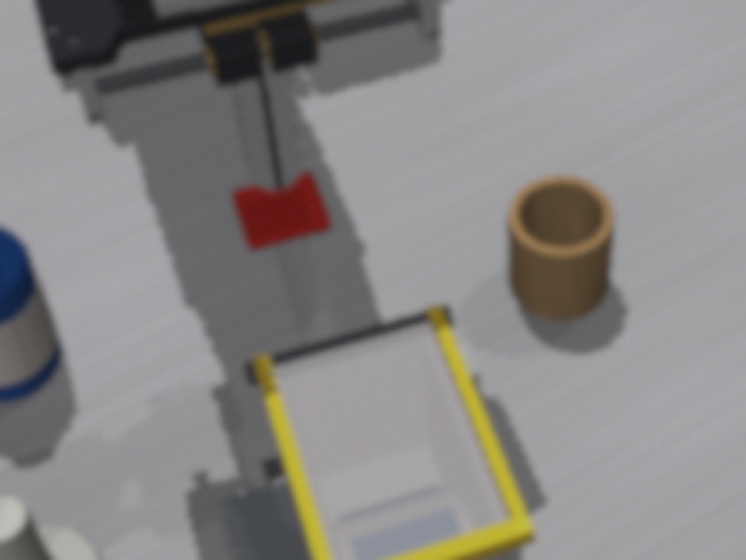

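The fingers are over the pad, centred sideways (crop tip about (278,190), pad (282,215)). I'll press down next.

Emit:
move_arm --deltas '[0,0,0,0,0,0.5,1,0,0,0,0,0,1.0,1,0,0,0,0,0,1.4,1,0,0,0,0,0,1.7,1,0,0,0,0,0,2.0,1,0,0,0,0,0,2.3,1,0,0,0,0.1,0,2.7,1,0,0,0,0.1,0,3.1,1]'

```text
time: 3.05
tool_pos: [0.5248, -0.0477, 0.1047]
ee_rot: [3.141, -0.001, 2.911]
wrist_force: [-5.6, 0.7, 5.2]
width: 0.0002
finger_force: 2.7
```

Emit:
move_arm --deltas '[0,0,0,0,0,0.5,1,0,0,0,0,0,1.0,1,0,0,0,0.1,0,1.5,1,0,0,0,0.1,0,2.0,1,0,0,0,0.1,0,2.5,1,0,0,0,0.1,0,3.0,1,0,0,0,0.1,0,3.4,1,0,0,0,0,0,3.8,1]'

```text
time: 3.85
tool_pos: [0.5254, -0.0479, 0.0661]
ee_rot: [3.142, -0.0, 2.911]
wrist_force: [-4.5, 0.6, 3.4]
width: 0.0
finger_force: 2.7
```

Emit:
move_arm --deltas '[0,0,0,0,0,0.3,1,0,0,0,0,0,0.5,1,0,0,0,0,0,0.7,1,0,0,0,0,0,0.8,1,0,0,0,0,0,0.9,1,0,0,0,0,0,0.9,1]'

```text
time: 4.45
tool_pos: [0.5264, -0.0482, 0.0579]
ee_rot: [3.141, 0.002, 2.911]
wrist_force: [-0.1, 0.3, 3.6]
width: 0.0003
finger_force: 1.8
```

```bash
python3 - <<'E'
from h import *
s=snap('scene','s3'); cv2.imwrite('pics/s3c.png',cv2.resize(s['image'][180:480,130:430,::-1],None,fx=2,fy=2,interpolation=2)); print(robot.get_obs()['wrist_force'])
E
```

```text
[0.44406092 0.22488778 4.77092595]
```

View pics/s3c.png

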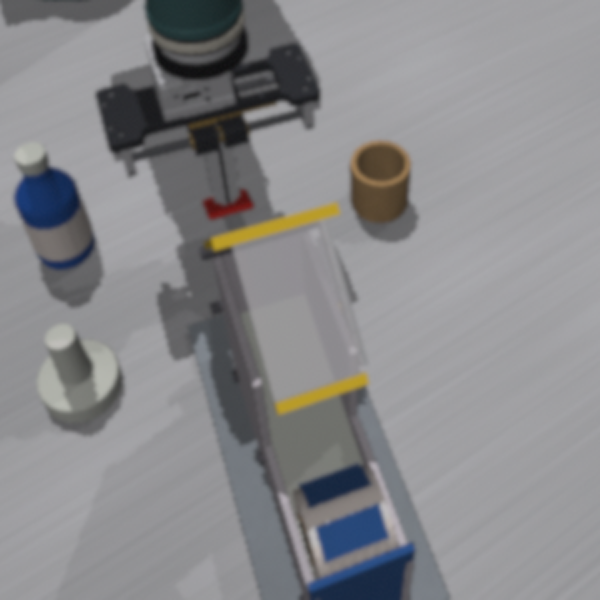

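The lid is up (yellow edges at (275,228) and (322,393)) and the roll lies against the blue stop at about (345,520). No hard stop felt yet, so I'll press a little further.

Emit:
move_arm --deltas '[0,0,0,0,0,0.1,1,0,0,0,0,0,0.2,1,0,0,0,0,0,0.3,1,0,0,0,0,0,0.3,1]'

```text
time: 4.9
tool_pos: [0.5257, -0.048, 0.0544]
ee_rot: [3.141, 0.0, 2.911]
wrist_force: [1.4, -0.1, 3.9]
width: 0.0005
finger_force: 1.7
```

Emit:
move_arm --deltas '[0,0,0,0,0,0.1,1,0,0,0,0,0,0.2,1,0,0,0,0,0,0.3,1,0,0,0,0,0,0.3,1]'

```text
time: 5.3
tool_pos: [0.5261, -0.048, 0.0527]
ee_rot: [3.141, 0.001, 2.911]
wrist_force: [-1.3, -0.2, 7.8]
width: 0.0003
finger_force: 4.1
```

Emit:
move_arm --deltas '[0,0,0,0,0,0.1,1,0,0,0,0,0,0.2,1,0,0,0,0,0,0.2,1,0,0,0,0,0,0.2,1,0,0,0,0,0,0.2,1,0,0,0,0,0,0.2,1,0,0,0,0,0,0.2,1,0,0,0,0,0,0.2,1]'

```text
time: 6.1
tool_pos: [0.5263, -0.0481, 0.0519]
ee_rot: [3.142, 0.002, 2.911]
wrist_force: [-2.4, 0.2, 13.1]
width: 0.0004
finger_force: 6.6
```

```bash
python3 - <<'E'
from h import *
s=snap('scene','s4'); o=robot.get_obs(); print(o['wrist_force'],o['tool_pos'])
# pixel movement of lid edge between s3 and s4 via yellow mask centroid
for f in('s3','s4'):
    i=load(f)['image'].astype(int); m=(i[...,0]>150)&(i[...,2]<80)&(i[...,1]>110); m[330:]=0; m[:,:230]=0
    v,u=np.nonzero(m); w=v<320; print(f,w.sum(),[(u[k].mean().round(2),v[k].mean().round(2)) for k in (v<330,)])
E
```

```text
[-2.16685694  0.01587457 13.83285548] [ 0.5263346 -0.048083   0.051955 ]
s3 355 [(np.float64(265.51), np.float64(293.04))]
s4 384 [(np.float64(263.64), np.float64(286.71))]
```

Stop reached: 13 N against about 4 N of spring force, held for nearly a second. Easing up.

Emit:
move_arm --deltas '[0,0,0,0,0,0,1,0,0,0,0,0,-0.1,1,0,0,0,0,0,-0.2,1,0,0,0,0,0,-0.3,1,0,0,0,0,0,-0.4,1,0,0,0,0,0,-0.5,1,0,0,0,0,0,-0.65,1,0,0,0,0,0,-0.8,1]'

```text
time: 6.95
tool_pos: [0.525, -0.0478, 0.0571]
ee_rot: [3.141, -0.002, 2.911]
wrist_force: [-0.3, -0.4, 4.9]
width: 0.0006
finger_force: 1.8
```

Emit:
move_arm --deltas '[0,0,0,0,0,-0.15,1,0,0,0,0,0,-0.3,1,0,0,0,0,0,-0.45,1,0,0,0,0,0,-0.6,1,0,0,0,0,0,-0.75,1,0,0,0,0,0,-0.9,1,0,0,0,0,0,-1.05,1,0,0,0,0,0,-1.2,1]'

```text
time: 7.75
tool_pos: [0.5239, -0.0475, 0.0687]
ee_rot: [3.142, -0.004, 2.911]
wrist_force: [-5.8, 0.6, 3.6]
width: 0.0002
finger_force: 2.5
```

Emit:
move_arm --deltas '[0,0,0,0,0,-0.15,1,0,0,0,0,0,-0.3,1,0,0,0,0,0,-0.45,1,0,0,0,0,0,-0.6,1,0,0,0,0,0,-0.75,1,0,0,0,0,0,-0.9,1,0,0,0,0,0,-1.05,1,0,0,0,0,0,-1.2,1]'

```text
time: 8.55
tool_pos: [0.5241, -0.0476, 0.081]
ee_rot: [-3.142, -0.004, 2.911]
wrist_force: [-4.6, 1.5, 3.4]
width: 0.0005
finger_force: 2.5
```

Emit:
move_arm --deltas '[0,0,0,0,0,-0.15,1,0,0,0,0,0,-0.3,1,0,0,0,0,0,-0.45,1,0,0,0,0,0,-0.6,1,0,0,0,0,0,-0.75,1,0,0,0,0,0,-0.9,1,0,0,0,0,0,-1.05,1,0,0,0,0,0,-1.2,1]'

```text
time: 9.35
tool_pos: [0.5245, -0.0477, 0.0933]
ee_rot: [-3.141, -0.003, 2.911]
wrist_force: [-4.2, -0.2, 4.2]
width: 0.0009
finger_force: 2.5
```

Emit:
move_arm --deltas '[0,0,0,0,0,-0.15,1,0,0,0,0,0,-0.3,1,0,0,0,0,0,-0.45,1,0,0,0,0,0,-0.58,1,0,0,0,0,0,-0.7,1,0,0,0,0,0,-0.82,1,0,0,0,0,0,-0.94,1,0,0,0,0,0,-1.05,1]'

```text
time: 10.15
tool_pos: [0.526, -0.0481, 0.1043]
ee_rot: [3.142, 0.001, 2.911]
wrist_force: [-2.8, 0.5, 4.8]
width: 0.0005
finger_force: 2.2
```

Emit:
move_arm --deltas '[0,0,0,0,0,-0.1,1,0,0,0,0,0,-0.2,1,0,0,0,0,0,-0.3,1,0,0,0,0,0,-0.4,1,0,0,0,0,0,-0.5,1,0,0,0,0,0,-0.6,1,0,0,0,0,0,-0.7,1,0,0,0,0,0,-0.8,1]'

```text
time: 10.95
tool_pos: [0.5262, -0.048, 0.1123]
ee_rot: [3.141, 0.002, 2.911]
wrist_force: [1.9, -1.0, 2.7]
width: 0.0004
finger_force: 1.5
```

Emit:
move_arm --deltas '[0,0,0,0,0,-0.06,1,0,0,0,0,0,-0.12,1,0,0,0,0,0,-0.18,1,0,0,0,0,0,-0.24,1,0,0,0,0,0,-0.3,1,0,0,0,0,0,-0.36,1,0,0,0,0,0,-0.42,1,0,0,0,0,0,-0.5,1]'

```text
time: 11.75
tool_pos: [0.5254, -0.0479, 0.1169]
ee_rot: [3.141, -0.0, 2.911]
wrist_force: [1.3, -0.2, 2.9]
width: 0.0006
finger_force: 1.4
```

Emit:
move_arm --deltas '[0,0,0,0,0,-0.06,1,0,0,0,0,0,-0.12,1,0,0,0,0,0,-0.18,1,0,0,0,0,0,-0.24,1,0,0,0,0,0,-0.3,1,0,0,0,0,0,-0.36,1,0,0,0,0,0,-0.42,1,0,0,0,0,0,-0.5,1]'

```text
time: 12.55
tool_pos: [0.5255, -0.0479, 0.122]
ee_rot: [3.142, -0.0, 2.911]
wrist_force: [-0.1, -0.1, -1.1]
width: 0.0006
finger_force: 0.0
```

Contact is lost at the rest height. Now I'll move clear: up, then back towards the robot.

Emit:
move_arm --deltas '[0,0,0,0,0,-1,1,0,0,0,0,0,-3,1,0,0,0,0,0,-5.5,1,0,0,0,1,0,-8,1,0,0,0,3,0,-10,1,0,0,0,5,0,-11,1,0,0,0,6,0,-11,1,0,0,0,6,0,-11,1]'

```text
time: 13.35
tool_pos: [0.4667, -0.034, 0.2327]
ee_rot: [3.141, 0.002, 2.911]
wrist_force: [0.1, 0.8, -0.7]
width: 0.0004
finger_force: 0.0
```

```bash
python3 - <<'E'
from h import *
s=snap('scene','s5'); cv2.imwrite('pics/s5c.png',cv2.resize(s['image'][180:480,130:430,::-1],None,fx=2,fy=2,interpolation=2))
i0,i1=load('scene')['image'].astype(int),s['image'].astype(int)
for i in(i0,i1):
    m=(i[...,0]>130)&(i[...,1]<80)&(i[...,2]<80); v,u=np.nonzero(m[240:280,215:265]);print('pad',len(u),u.mean()+215,v.mean()+240)
    m=(i[...,0]>150)&(i[...,2]<80)&(i[...,1]>110); v,u=np.nonzero(m[280:380,225:320]);print('lid',len(u),u.mean()+225,v.mean()+280)
E
```

```text
pad 363 239.60330578512398 259.1873278236915
lid 699 274.2818311874106 338.9742489270386
pad 39 236.43589743589743 255.92307692307693
lid 743 274.6864064602961 338.678331090175
```

View pics/s5c.png

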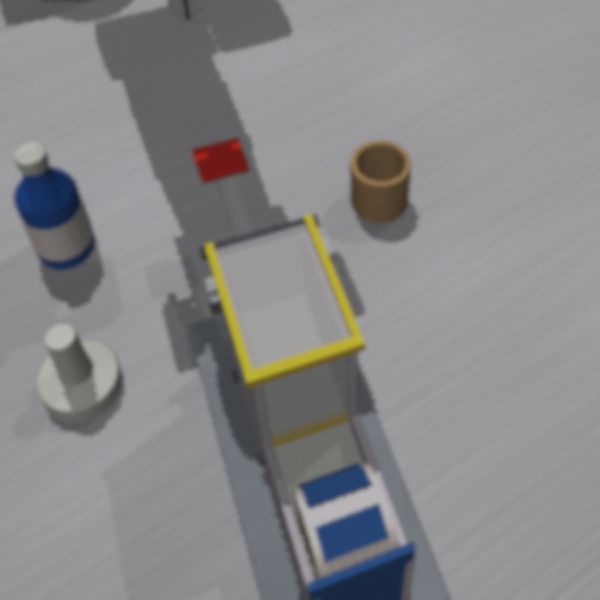

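The lid is shut (yellow frame around (283,300), back where it started), the pad is up at (220,160), and the roll is at the blue stop (345,515). The bottle, hub and core haven't moved, and the arm is clear.

```bash
python3 -c "
from bench import robot
print(robot.close_job())"
```

```text
the job is handed in; nothing more can be done
None
```

The job is handed in: the lever was pressed to its stop and held for nearly a second, the roll is at the blue end stop, the lid was eased fully shut, and the arm is clear with the bottle, hub and core where they stood.

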